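# Balance two specimen jars with the saddle poise

### The arm

A 6-joint arm with a two-finger parallel gripper is mounted at the origin on the work surface. World frame = base frame: x ahead of the robot, y to its left, z up, the work surface at z = 0. Lengths are in mm, angles in rad, forces in N, time in s.
With the tool pointing down it reaches from about 275 to 825 mm from the base axis. Payload 5.2 kg.
Tool frame: the origin (TCP) lies at the very end of the fingers, on their centre line; the grasp point (between the pads) lies 19 mm behind it; z points along the fingers, y is the direction in which the jaws open and shut (so a half turn about z gives the same grasp; the last joint's range is limited). The gripper opens to 93 mm and grips with 3 to 60 N. Pads are 15 mm wide; open, the fingers measure 128 mm over their backs; the gripper's body (75 mm by 188 mm) begins 65 mm behind the grasp point.
Start: joints at [-1.551, 0.259, 1.535, -0, 1.348, -0.203], TCP at [121.55, -536.405, 218.653] pointing down, gripper open.
Joint ranges: [-3.14, 3.14], [-0.91, 2.08], [0.19, 2.58], [-1.22, 4.36], [0.22, 2.71], [-3.12, 3.12]. Speed limits (rad/s): [2.57, 2.57, 3.14, 3.14, 3.14, 3.14].

### API

Orientations are given as [roll, pitch, yaw] about the fixed x, y, z axes, in that order (R = Rz(yaw) Ry(pitch) Rx(roll)).
In Python, from bench import robot gives the robot as it stands. The module is installed in compiled form; this text tells all that it offers. Calls block until the motion is done:
- robot.move_ptp(position, orientation): joint-space move of the TCP to a pose.
- robot.move_linear(position, ori=None, speed=150, f_stop=None): straight line of the TCP; ori=None keeps the orientation; speed is the mean speed in mm/s. With f_stop (N) it stops when the force on the tool has changed by that much, and returns True; else False.
- robot.move_j(angles): joint-space move.
- robot.move_gripper(opening): opening from 0.0 (shut) to 1.0 (fully open); the grip force is fixed at half the most; returns when the fingers have stopped.
- robot.sleep(seconds).
- robot.inverse_kinematics(position, orientation): joint angles nearest the present ones, or None.
- robot.get_image(name): name is "scene" or "top" or "wrist"; returns a dict with "img" (420x560x3 uint8, blue, green, red), "fovy" (degrees; the focal length in pixels is half the picture's height over the tangent of half this angle, whatever the lens; pixels are square), "cx", "cy" (the principal point, pixels), "eye" and "orientation" of the camera in the world. Camera axes: x right, y down, z forward; pixel columns grow to the right and rows downward; lengths in mm; the calibration is good to about 2 mm. A picture is of the moment at which its call begins. There is no depth.
A pose or a line that the arm cannot do raises robot.MotionError and nothing moves.
- robot.hand_in(): hands the job in, once; it reports no verdict.
Readings, each from a call of its own:
- robot.current_t(): time.
- robot.current_qpos(): joint angles.
- robot.current_joint_vel(): joint speeds.
- robot.current_joint_efforts(): joint torques, N m.
- robot.current_tcp_pos(): TCP position.
- robot.current_eef_rot(): TCP orientation.
- robot.current_contact_force(): force on the tool from outside, world axes, zero at the start.
- robot.current_ft_torque(): the same for the moment, N m.
- robot.current_gripper_width(): opening from 0.0 (shut) to 1.0 (fully open).
Only numpy, scipy, OpenCV 4.12 (cv2) and the standard library are available. Lean on these libraries where they do the work, as an engineer would, in place of code of your own. Each camera call takes 0.05 s, during which the arm holds its last target. There are 200 camera calls.

### The job

Weigh the two specimen jars against each other: find which arm of the balance is the light one, turn the poise, which lies upside down on the bench, the right way up and set it astride that arm, sliding it along as needed until the beam comes to rest level. Leave it sitting there by itself, keep the jars standing in their trays, and leave the slate slab, the brush and the vial alone.

Things in the scene. Friction and masses are not known exactly. Their poses are not given: they have to be found in the camera images.
- stand: Grey stand of the balance, fixed to the bench; place and yaw vary. Origin: centre of the underside of its 130 x 220 x 14 mm base; x away from the robot, y along the beam (left), z up. Pivot 190 mm above the origin. A fork (x +-20, y +-18 mm, 210 mm high) holds the beam at the pivot.
- beam_top (a point): Middle of the beam's upper face, 12 mm over the pivot; turns with the beam: y along it (left arm +y), z square to its upper face. The steel beam is a bar 14 mm thick (x), 24 mm high, its upper side free for the poise from 20 to 220 mm each side of the middle.
- beam (a joint): Beam tilt, rad, about the stand's x axis: 0 level, positive = left (+y) arm high. Stops at +-0.06; at the start it rests there, heavier jar down. Near balance it is self-centring and damped (settles in 1.2 s): moving the poise 1 mm along changes it about 0.0034 rad; farther out lowers that arm. The balance point on the light arm differs each time, 80 to 150 mm from the middle.
- tray_left (a point): Centre of the inner floor of the round tray that hangs under the left (+y) arm on two flat straps, 120 mm from the middle and 127 mm below the beam's upper face; tray 84 mm across. The straps are no thicker than the beam, so the poise slides past over them.
- tray_right (a point): The same for the tray at the right (-y) arm.
- jar_a_mid (a point): Centre of a closed white specimen jar, 56 mm across, 70 mm tall, standing in one of the trays (which one varies); z along its axis. The two jars look alike; one is heavier.
- jar_b_mid (a point): Centre of the other, similar jar, in the other tray.
- poise_mid (a point): Centre of the poise, a loose grey plastic saddle block, 0.25 kg: 70 mm long (x), 50 wide (y), 64 tall (z). A slot 22 mm wide, 30 deep, runs along x through its underside between two legs; z points from slot side to flat top. Starts upside down on the bench (slot up, z down). Astride the beam (x along it), the slot's roof rests on the beam and this point is 2 mm above the beam's upper face.
- slab: Slate slab with a fossil, 150 x 120 mm, 24 mm thick, lying on the bench at the right; origin at the centre of its underside. Leave it alone.
- brush: Brush, 160 mm long, lying on the bench at the left; origin on its underside near the middle. Leave it alone.
- vial: Small amber bottle, 40 mm across, 75 mm tall, standing at the left; origin at the centre of its underside. Leave it alone.
Mind the look-alikes: they are no part of the job. What is shaped like the part that bears poise_mid but orange is not meant.

How it is judged:
By the outcome, as a careful person would: the job done as asked, in the order asked, and still so for the second after the job is handed in, with the robot touching nothing.
It also fails if it takes over 72 s, if anything falls off the work surface, if the arm or the gripper's body presses on something with over 40 N, if the wrist force passes 120 N, or if a joint passes its speed limit or range.

## Working session

There is one attempt and no reset: what is moved stays moved. The work goes in short steps, each a Python script; the robot and the scene stay as the last script left them, time stands still between calls to the robot, and variables do not carry over. Pictures are saved under pics/ and viewed, about 8 in all and at most 12, crops included, and the job is handed in when it is done.

```bash
mkdir -p pics; cat > h.py <<'E'
from bench import robot
import numpy as np, cv2
from scipy.spatial.transform import Rotation as R
def rot(o):
    o=np.array(o,float)
    if o.shape==(3,3): return o
    return (R.from_quat(o) if o.size==4 else R.from_euler('xyz',o)).as_matrix()
def ray(d,u,v):
    f=d["img"].shape[0]/2/np.tan(np.radians(d["fovy"])/2)
    r=rot(d["orientation"])@np.array([(u-d["cx"])/f,(v-d["cy"])/f,1]); return np.array(d["eye"],float),r
def plane(d,u,v,z):
    e,r=ray(d,u,v); return e+r*(z-e[2])/r[2]
def proj(d,p):
    f=d["img"].shape[0]/2/np.tan(np.radians(d["fovy"])/2)
    c=rot(d["orientation"]).T@(np.array(p,float)-d["eye"]); return c[:2]/c[2]*f+[d["cx"],d["cy"]]
E
python3 - <<'E'
from h import *
import pickle
D={}
for n in("scene","top"):
    d=robot.get_image(n); D[n]=d; print(n,d["fovy"],d["cx"],d["cy"],d["eye"],d["orientation"]); cv2.imwrite(f"pics/{n}0.png",d["img"])
pickle.dump(D,open("D.pkl","wb")); print(robot.current_t(), robot.current_eef_rot())
E
```

```text
scene 50.448958484675174 279.83854524198085 213.76483351125597 [1336.77150677  676.97179423  815.19974262] [-2.14656635  0.02271204  2.24913441]
top 43.579292826954664 284.85755189277626 203.5847874387206 [ 316.67833314   26.69797285 1760.80583177] [-3.01174804 -0.0144282  -1.58449258]
0.1 [-3.14002383e+00 -2.91846460e-04  2.22822839e-01]
```

View pics/scene0.png

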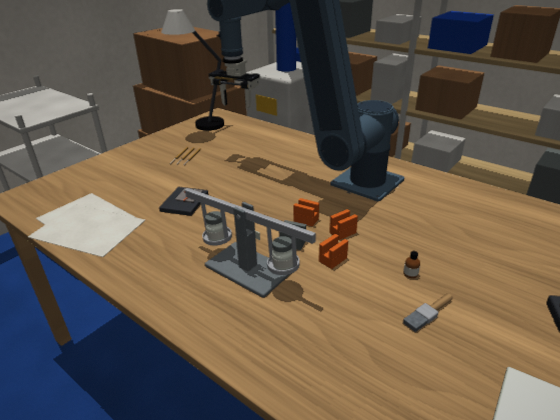

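View pics/top0.png

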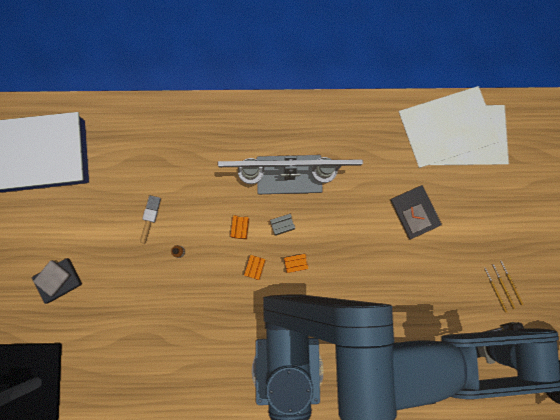

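Candidates in the top view: grey saddle at (282,224), and orange look-alikes at (240,227), (255,267) and (295,263). The description says grey, so I choose (282,224) and check it in one close crop, together with the beam.

```bash
python3 - <<'E'
from h import *
import pickle
D=pickle.load(open("D.pkl","rb"))
a=cv2.resize(D["top"]["img"][150:245,210:370],None,fx=5,fy=5,interpolation=cv2.INTER_CUBIC)[:300+175]
b=cv2.resize(D["scene"]["img"][180:300,175:355],None,fx=800/180,fy=800/180,interpolation=cv2.INTER_CUBIC)
cv2.imwrite("pics/crop_t.png",a); cv2.imwrite("pics/crop_s.png",b)
E
```

```text
(no output)
```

View pics/crop_t.png

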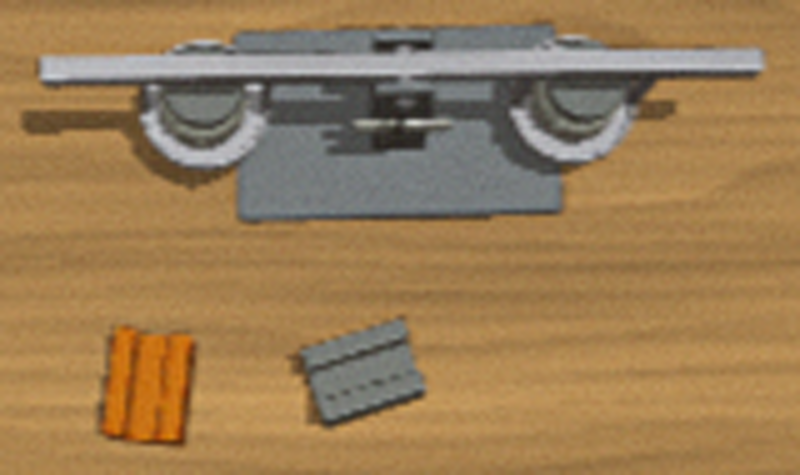

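View pics/crop_s.png

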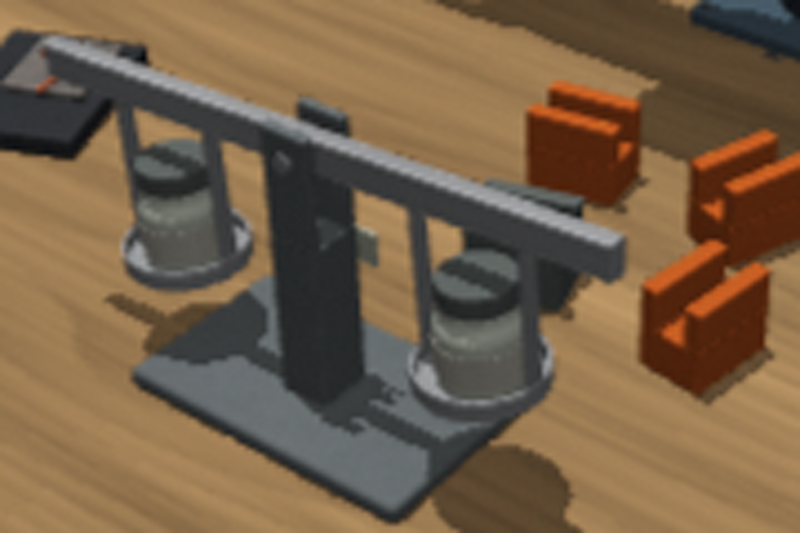

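Confirmed: the grey block at top (282,224) has its slot upward, and the orange ones are decoys. In the scene crop the beam's ends are at about (187,190) and (313,235), so I can triangulate them to get the tilt.

```bash
cat >> h.py <<'E'
def tri(d1,p1,d2,p2):
    e1,r1=ray(d1,*p1); e2,r2=ray(d2,*p2); r1/=np.linalg.norm(r1); r2/=np.linalg.norm(r2)
    s=np.linalg.lstsq(np.c_[r1,-r2],e2-e1,rcond=None)[0]; a=e1+r1*s[0]; b=e2+r2*s[1]; return (a+b)/2,np.linalg.norm(a-b)
def ori(yaw,t):
    """jaw y horizontal; tool tilted t from straight down, pointing forward along heading yaw for t>0"""
    h=np.array([np.cos(yaw),np.sin(yaw),0]); z=np.sin(t)*h-np.cos(t)*np.array([0,0,1]); y=np.array([np.sin(yaw),-np.cos(yaw),0])
    return np.c_[np.cross(y,z),y,z]
def eul(M): return R.from_matrix(M).as_euler('xyz')
E
python3 - <<'E'
from h import *
import pickle
D=pickle.load(open("D.pkl","rb")); T,S=D["top"],D["scene"]
L=tri(T,(218,163.8),S,(313.4,234.7)); Rr=tri(T,(362.4,162.2),S,(186.7,190.1)); print("L",L,"R",Rr)
print("tilt",(L[0][2]-Rr[0][2])/np.linalg.norm(L[0]-Rr[0]),"mid",(L[0]+Rr[0])/2)
for z in(188,215):
    print(z,plane(T,218,163.8,z),plane(T,362.4,162.2,z))
im=T["img"].astype(int); g=im[210:240,265:300]
m=((np.abs(g[...,0]-g[...,2])<30)).astype(np.uint8)
n,lab,st,c=cv2.connectedComponentsWithStats(m); k=1+np.argmax(st[1:,4]); print(st[k],c[k]+[265,210])
cs,_=cv2.findContours((lab==k).astype(np.uint8),0,2); box=cv2.boxPoints(cv2.minAreaRect(max(cs,key=cv2.contourArea)))+[265,210]
P=np.array([plane(T,*b,64) for b in box]); print(box,P,P.mean(0),np.linalg.norm(np.diff(P,axis=0),axis=1))
for b in [(240,227),(255,267),(295,263)]: print(plane(T,*b,64)[:2])
p=P.mean(0); 
for xy in [p[:2],(420,-160),(380,-160),(450,-130)]:
  for t in(30,45,60,-30,-45):
    yaw=np.arctan2(xy[1],xy[0])
    print(np.round(xy),t,[ (lambda q: None if q is None else np.round(q,2))(robot.inverse_kinematics([*xy,z],eul(ori(yaw+k,np.radians(t))))) for z in (15,) for k in(0,np.pi)])
for t in(-30,-45,0):
  for y in(120,-120):
    print(y,t,[robot.inverse_kinematics([620,y,z],eul(ori(k,np.radians(t)))) is not None for z in(205,260) for k in(0,np.pi)])
E
```

```text
L (array([641.95414436, 200.06630602, 210.24027564]), np.float64(1.1977906385913932)) R (array([ 648.39032883, -239.22695573,  181.22762133]), np.float64(1.138243174064722))
tilt 0.06589332507595726 mid [645.1722366  -19.58032485 195.73394849]
188 [646.28090201 203.05742886 188.        ] [ 646.5529161  -237.67252485  188.        ]
215 [640.62268968 200.02990619 215.        ] [ 640.89003416 -233.13413664  215.        ]
[  5   4  25  21 339] [282.00589971 224.10914454]
[[269.56756401 219.59459496]
 [289.80540466 213.36756754]
 [294.49729729 228.61622047]
 [274.25945663 234.84324837]] [[486.1340457   49.49496932  64.        ]
 [505.6582087  -16.46198016  64.        ]
 [455.79780354 -30.91849484  64.        ]
 [436.44882375  34.82919109  64.        ]] [471.00972042   9.23592135  64.        ] [68.78598786 51.91387887 68.53569307]
[463.24316825 145.34746004]
[334.11177203  97.67619153]
[345.12510328 -30.75461921]
[471.   9.] 30 [None, array([-0.15,  0.69,  1.52, -0.09,  1.45, -1.71])]
[471.   9.] 45 [None, array([-0.13,  0.87,  1.31, -0.11,  1.74, -1.7 ])]
[471.   9.] 60 [None, array([-0.1
[... 876 characters left out ...]
,  1.43]), array([-0.9 ,  0.17,  2.57,  1.84,  0.25,  2.42])]
[ 380 -160] -45 [array([-0.56,  0.79,  1.49, -0.12,  1.64,  1.45]), None]
[ 450 -130] 30 [None, array([-0.45,  0.68,  1.53, -0.09,  1.45, -1.71])]
[ 450 -130] 45 [None, array([-0.43,  0.86,  1.32, -0.11,  1.73, -1.7 ])]
[ 450 -130] 60 [None, array([-0.42,  1.04,  1.13, -0.13,  2.01, -1.7 ])]
[ 450 -130] -30 [array([-0.45,  0.68,  1.53, -0.09,  1.45,  1.43]), None]
[ 450 -130] -45 [array([-0.43,  0.86,  1.32, -0.11,  1.73,  1.44]), None]
120 -30 [True, True, True, True]
-120 -30 [True, True, True, True]
120 -45 [True, False, True, True]
-120 -45 [True, True, True, True]
120 0 [True, True, True, True]
-120 0 [True, True, True, True]
```

```bash
python3 - <<'E'
from h import *
F=np.diag([-1,-1,1])
def ik(g,psi,t,depth=14):
    out=[]
    for f in(np.eye(3),F):
        M=ori(psi,np.radians(t))@f; q=robot.inverse_kinematics(np.array(g)+depth*M[:,2],eul(M)); out.append(None if q is None else list(np.round(q,2)))
    return out
psi=-1.283
for base in (0,np.pi):
  print("inplace",base,[(t,ik((471,9,26),psi+base,t)) for t in(30,45,60)])
for S in [(430,-150,30),(470,-130,30)]:
  for psi in(-1.57,1.57,-1.9,1.24):
    for t in(60,45,30): print(S,psi,t,ik(S,psi,t),t-90,ik(S,psi,t-90))
for y in(60,95,130):
  for p in(-1.57,1.57): print("beam",y,p,[(t,ik((645,y,225),p,t)) for t in(-60,-45,-30)])
E
```

```text
inplace 0 [(30, [[np.float64(0.16), np.float64(0.44), np.float64(2.04), np.float64(-0.8), np.float64(0.76), np.float64(-2.65)], [np.float64(0.16), np.float64(0.44), np.float64(2.04), np.float64(-0.8), np.float64(0.76), np.float64(0.49)]]), (45, [[np.float64(0.32), np.float64(0.57), np.float64(2.03), np.float64(-1.07), np.float64(0.93), np.float64(-2.27)], [np.float64(0.32), np.float64(0.57), np.float64(2.03), np.float64(-1.07), np.float64(0.93), np.float64(0.87)]]), (60, [[np.float64(0.44), np.float64(0.74), np.float64(1.99), np.float64(-1.21), np.float64(1.15), np.float64(-2.02)], [np.float64(0.44), np.float64(0.74), np.float64(1.99), np.float64(-1.21), np.float64(1.15), np.float64(1.12)]])]
inplace 3.141592653589793 [(30, [[np.float64(-0.5), np.float64(0.55), np.float64(1.82), np.float64(0.39), np.float64(1.19), np.float64(-1.01)], [np.float64(-0.5), np.float64(0.55), np.float64(1.82), np.float64(0.39), np.float64(1.19), np.float64(2.13)]]), (45, [[np.float64(-0.59), np.float64(0.69), np.float64(1.72), np.float64(0.48), np.float64(1.4), np.float64(-1.13)], [np.float64(-0.59), np.fl
[... 14853 characters left out ...]
 130 1.57 [(-60, [[np.float64(0.45), np.float64(0.8), np.float64(1.09), np.float64(-0.92), np.float64(1.77), np.float64(0.51)], [np.float64(0.45), np.float64(0.8), np.float64(1.09), np.float64(-0.92), np.float64(1.77), np.float64(-2.63)]]), (-45, [[np.float64(0.38), np.float64(0.69), np.float64(1.12), np.float64(-0.72), np.float64(1.66), np.float64(0.44)], [np.float64(0.38), np.float64(0.69), np.float64(1.12), np.float64(-0.72), np.float64(1.66), np.float64(-2.7)]]), (-30, [[np.float64(0.29), np.float64(0.59), np.float64(1.16), np.float64(-0.5), np.float64(1.56), np.float64(0.34)], [np.float64(0.29), np.float64(0.59), np.float64(1.16), np.float64(-0.5), np.float64(1.56), np.float64(-2.8)]])]
```

Left end is at z≈210 and right end at z≈181, so the tilt is about +0.06 and **the left arm is the light one**. I'll flip the poise in two 90° turns: grip it across its 50 mm width with the tool tilted, stand it on its end in free space, then grip it again and turn it onto the beam.

```bash
cat >> h.py <<'E'
F=np.diag([-1,-1,1])
def pose(g,psi,tdeg,depth=16,back=0):
    M=ori(psi,np.radians(tdeg))@F; return list(np.array(g,float)+(depth-back)*M[:,2]),list(eul(M))
def snap(n,name):
    d=robot.get_image(n); cv2.imwrite(f"pics/{name}.png",d["img"]); return d
E
python3 - <<'E'
from h import *
psi=-1.283; G=(471,9,26)
robot.move_ptp(*pose((420,0,300),psi,40))
robot.move_ptp(*pose(G,psi,40,back=100))
robot.move_linear(*pose(G,psi,40),speed=150)
robot.move_gripper(0.0); print("w",robot.current_gripper_width(),robot.current_t())
p,o=pose(G,psi,40); robot.move_linear([p[0],p[1],p[2]+150],speed=200)
S=(455,-140,35)
robot.move_ptp(*pose((455,-140,130),-1.57,-50))
p,o=pose((455,-140,50),-1.57,-50); robot.move_linear(p,o,speed=150)
p,o=pose((455,-140,33),-1.57,-50); print(robot.move_linear(p,o,speed=30,f_stop=6),robot.current_tcp_pos()-np.array(p),robot.current_contact_force(),robot.current_gripper_width())
print(robot.current_t()); snap("scene","s1")
E
```

```text
w 0.5325379088040271 4.7333
True [-0.01435983 -0.21421297  1.311307  ] [-0.40006543 -1.41119539  4.56550286] 0.5351448635602877
8.175
```

View pics/s1.png

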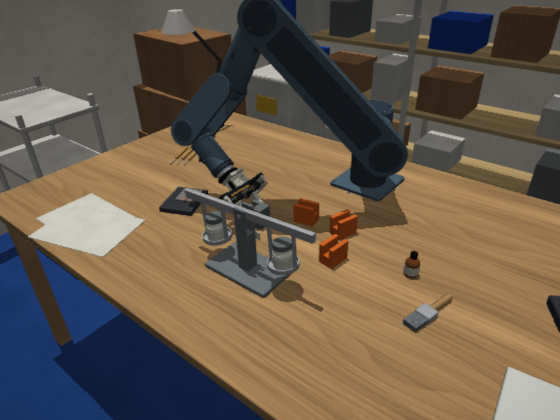

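The poise is held and touches the bench at the expected height. Next I release it standing on its end, take a wrist view of the left arm from above to refine the beam's place, and get ready for the second grip.

```bash
python3 - <<'E'
from h import *
import pickle
robot.move_gripper(1.0)
p,o=pose((455,-140,34.3),-1.57,-50,back=110); robot.move_linear(p,o,speed=200)
robot.move_ptp([560,60,330],list(eul(ori(-1.57,0)@F)))
d=snap("wrist","w1"); pickle.dump(d,open("w1.pkl","wb")); print(d["eye"],d["orientation"],robot.current_t())
print(proj(d,[643,96,209]),proj(d,[643,-19,202]),proj(d,[643,200,215]))
d=snap("top","t1"); c=d["img"][180:280,270:420]; cv2.imwrite("pics/t1c.png",cv2.resize(c,None,fx=4,fy=4))
E
```

```text
[560.63388333 125.10550887 494.98719604] [ 2.90052265e+00  3.67858654e-03 -3.88472530e-04] 11.2833
[374.47090661 159.87535228] [364.20654755 277.97739573] [386.00825952  25.7013933 ]
```

View pics/w1.png

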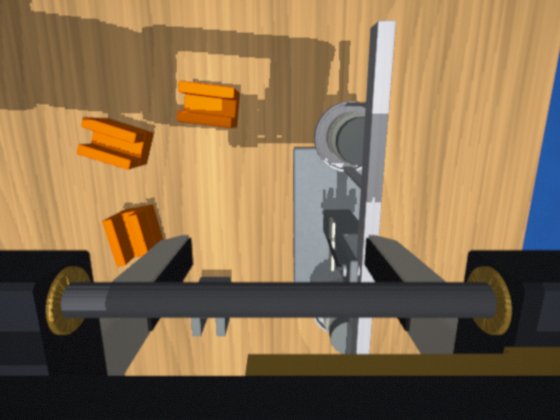

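View pics/t1c.png

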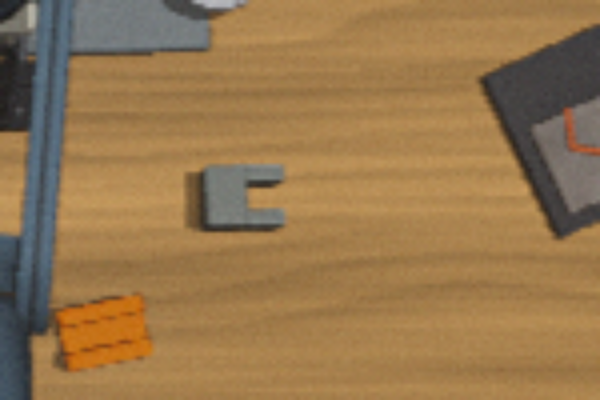

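Wrist view: the left arm's bright top face runs from (384,25) to about (368,230). Top crop: the poise stands on its end with its slot to the right, centre near top pixel (331,229). Next I extract the beam edges numerically.

```bash
python3 - <<'E'
from h import *
import pickle
d=pickle.load(open("w1.pkl","rb")); T=pickle.load(open("D.pkl","rb"))["top"]
g=d["img"]
for r in(50,90,210): print(r,[tuple(int(x) for x in g[r,c]) for c in range(358,398,2)])
print(plane(T,331,229.4,70), [plane(T,270+a/4,180+b/4,70)[:2].round(1) for a,b in((203,165),(285,165),(203,230),(285,230))])
f=lambda y:202+.06*(y+19)
for u,v in((384,25),(372,160),(366,230)):
    z=208
    for _ in range(5): p=plane(d,u,v,z); z=f(p[1])
    print(u,v,p)
E
```

```text
50 [(108, 166, 212), (111, 175, 222), (111, 176, 221), (107, 167, 213), (100, 159, 204), (94, 137, 173), (80, 80, 81), (79, 77, 77), (82, 79, 79), (155, 151, 151), (226, 222, 222), (228, 223, 224), (227, 223, 223), (226, 223, 222), (226, 222, 222), (227, 223, 222), (226, 221, 220), (207, 205, 209), (122, 171, 212), (111, 172, 219)]
90 [(113, 175, 222), (113, 175, 222), (106, 167, 213), (103, 160, 204), (93, 127, 155), (79, 77, 77), (77, 75, 76), (90, 88, 87), (201, 196, 194), (230, 225, 224), (230, 225, 224), (229, 224, 224), (227, 223, 223), (227, 223, 222), (227, 223, 222), (224, 220, 220), (161, 184, 207), (113, 176, 222), (111, 176, 222), (107, 167, 213)]
210 [(154, 149, 142), (87, 84, 82), (75, 72, 72), (87, 84, 83), (191, 186, 185), (222, 216, 216), (222, 218, 217), (221, 215, 214), (218, 211, 211), (221, 215, 215), (221, 217, 216), (191, 200, 214), (112, 172, 218), (109, 170, 216), (108, 169, 214), (106, 166, 212), (106, 167, 213), (111, 175, 221), (113, 176, 222), (115, 179, 224)]
[ 451.29405342 -148.60231496   70.        ] [array([ 478.1, -116.1]), array([ 477.3, -182.5]), array([ 425.6, -114.9]), array([ 424.7, -181. ])]
384 25 [641.36114698 200.44955587 215.16697286]
372 160 [640.8956225   95.88142138 208.89288528]
366 230 [640.81206089  30.88645048 204.99318745]
```

```bash
python3 - <<'E'
from h import *
G=(455,-139.5,40)
robot.move_ptp(*pose((455,-100,230),-1.57,40))
robot.move_ptp(*pose(G,-1.57,40,back=100))
robot.move_linear(*pose(G,-1.57,40),speed=150)
robot.move_gripper(0.0); print("w",robot.current_gripper_width(),robot.current_t())
p,o=pose(G,-1.57,40); robot.move_linear([p[0],p[1],p[2]+230],speed=250)
B=-1.556
robot.move_ptp(*pose((560,60,290),B,-45)); 
robot.move_ptp(*pose((645,91,280),B,-50)); print(robot.current_gripper_width(),robot.current_t())
d=snap("wrist","w2"); d=snap("scene","s2"); cv2.imwrite("pics/s2c.png",cv2.resize(d["img"][150:300,160:360],None,fx=4,fy=4,interpolation=cv2.INTER_CUBIC))
E
```

```text
w 0.5359792691837223 14.325
0.5369340335335816 17.1083
```

View pics/s2c.png

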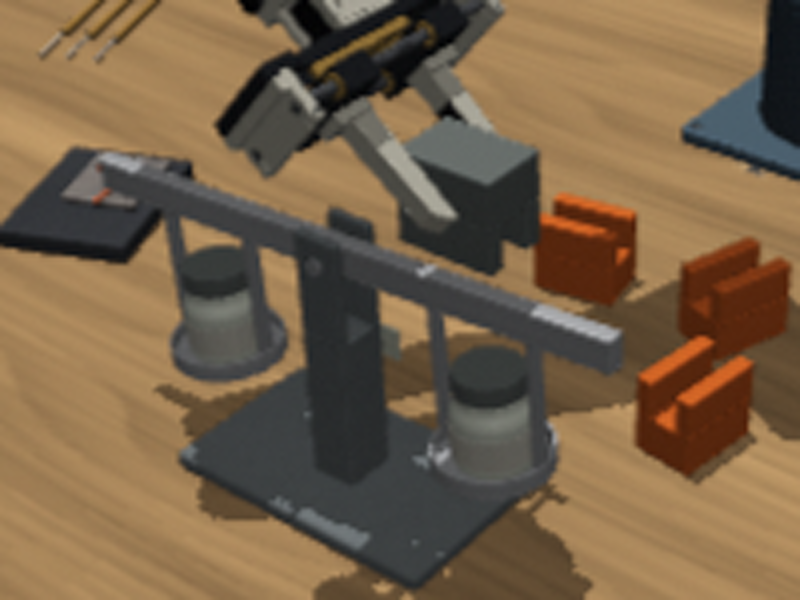

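Right way up, and hovering over the left arm (view count: 8). Lowering it with a force guard.

```bash
python3 - <<'E'
from h import *
import pickle
B=-1.556
p,o=pose((645,91,238),B,-50); hit=robot.move_linear(p,o,speed=40,f_stop=5); print(hit,robot.current_contact_force())
if not hit:
    p,o=pose((645,91,220),B,-50); hit=robot.move_linear(p,o,speed=25,f_stop=8); print(hit,robot.current_contact_force())
d=robot.get_image("scene"); cv2.imwrite("pics/s3.png",cv2.resize(d["img"][150:300,160:360],None,fx=4,fy=4,interpolation=cv2.INTER_CUBIC)); print(robot.current_t())
E
```

```text
False [ 0.27734427 -0.19845199 -1.99637014]
False [ 0.7764716  -0.85276503 -2.76038101]
19.325
```

View pics/s3.png

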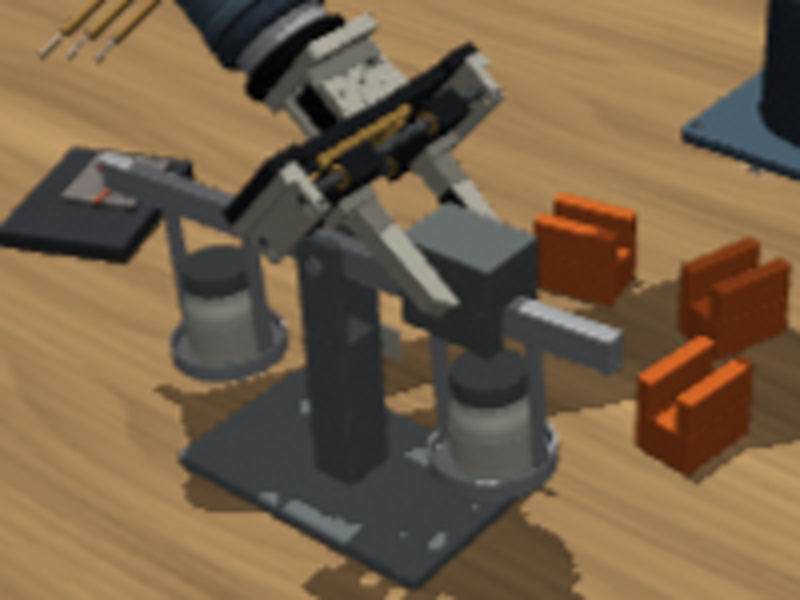

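Seated astride the left arm. Release, back off, and measure the tilt from the near upper edge of the right arm in the scene view, calibrated against the starting stop at +0.06.

```bash
cat >> h.py <<'E'
START=[-1.551,0.259,1.535,0,1.348,-0.203]
def edgerow(g,u,v0,w=7):
    r=np.arange(int(round(v0))-w,int(round(v0))+w+1); col=g[r[0]-1:r[-1]+2,u-0].astype(float)
    dd=col[:-2]-col[2:]; k=int(np.argmax(dd)); 
    if k in(0,len(dd)-1) or dd[k]<25: return None
    a,b,c=dd[k-1:k+2]; return r[k]+.5*(a-c)/(a-2*b+c)
def tilt(d,side=-1):
    """beam tilt from the bright/dark edge on the camera side of the upper face (side -1 right arm)"""
    g=cv2.cvtColor(d["img"],cv2.COLOR_BGR2GRAY); T=[]
    P=lambda y,t: proj(d,[651-.015*(y+19),y-0,202+t*(y+19)])
    for y in side*np.arange(60,215,2.)-19:
        p0,p6=P(y,0),P(y,.06); u=int(round(p0[0]))
        row=edgerow(g,u,(p0[1]+P(y,.03*np.sign(0))[1])/2)
        if row is None: continue
        slope=(P(y+5,0)-P(y-5,0)); base=p0[1]+slope[1]/slope[0]*(u-p0[0])
        T.append((abs(y+19),row-base,(p6[1]-p0[1])/.06))
    T=np.array(T); o=np.ones(len(T),bool)
    for _ in range(3):   # offset + tilt*gain
        A=np.c_[np.ones(len(T)),T[:,2]]; x=np.linalg.lstsq(A[o],T[o,1],rcond=None)[0]; r=T[:,1]-A@x; s=np.median(abs(r[o])); o=abs(r)<max(3*s,.3)
    off=np.median(T[o,1]/1.0-0*T[o,2]); return x[1],x[0],o.sum(),np.median(abs(r[o]))
E
python3 - <<'E'
from h import *
import pickle
robot.move_gripper(1.0)
p,o=pose((645,91,220),-1.556,-50,back=110); robot.move_linear(p,o,speed=150)
robot.move_j(START); robot.sleep(0.5)
D0=pickle.load(open("D.pkl","rb"))["scene"]; d=robot.get_image("scene"); pickle.dump(d,open("s4.pkl","wb"))
for x in(D0,d): print(tilt(x,-1))
print(robot.current_t())
c=lambda i:cv2.resize(i["img"][180:275,175:325],None,fx=4,fy=3,interpolation=cv2.INTER_CUBIC)
cv2.imwrite("pics/s4.png",np.vstack([c(D0),c(d)]))
E
```

```text
(np.float64(0.055621256396295504), np.float64(1.41071029384114), np.int64(78), np.float64(0.11401259894520765))
(np.float64(-0.012593849869654122), np.float64(1.4008978377123733), np.int64(78), np.float64(0.11777511061386253))
24.2833
```

View pics/s4.png

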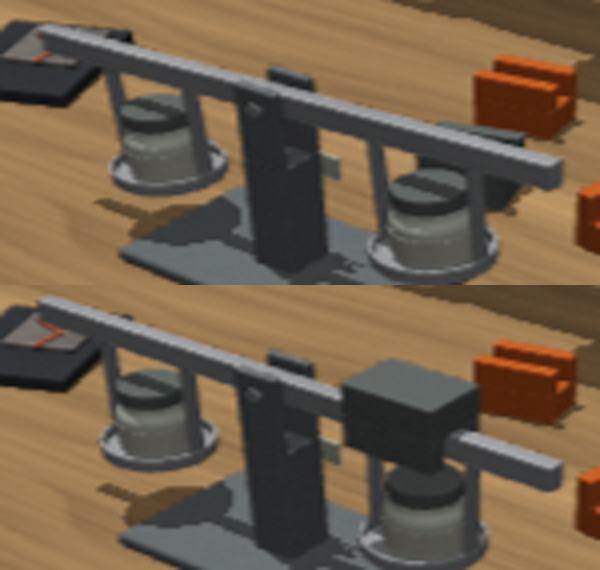

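The bottom panel shows the poise astride and the beam nearly level. Tilt is about −0.008 after correcting for bias, with the left arm slightly low. Balance is about 2.4 mm inward, so I nudge the poise inward with the open jaws straddling it, cautiously at first.

```bash
cat >> h.py <<'E'
def nudge(y_push,yc=96,x=645):
    """open jaws (93 mm, along the beam) straddle the poise; go to y_push and back, retreat, return calibrated tilt"""
    o=list(eul(ori(.015,0)@F))
    robot.move_ptp([x,yc,300],o); robot.move_linear([x,yc,217],speed=120)
    robot.move_linear([x,y_push,217],speed=15); f=robot.current_contact_force()
    robot.move_linear([x,yc,217],speed=60); robot.move_linear([x,yc,300],speed=150)
    robot.move_j(START); robot.sleep(.6); d=robot.get_image("scene"); t=tilt(d)
    return t[0]+.0044,t,f,robot.current_t(),d
E
python3 - <<'E'
from h import *
r=nudge(82.9); print(r[:4])
E
```

```text
(np.float64(-0.0016083835699007148), (np.float64(-0.006008383569900715), np.float64(1.4650846536072337), np.int64(78), np.float64(0.11882474083406336)), array([0.36221032, 1.37769702, 0.72081485]), 33.6667)
```

```bash
python3 - <<'E'
from h import *
import pickle
def raw(d,side,lo,hi):
    g=cv2.cvtColor(d["img"],cv2.COLOR_BGR2GRAY); out=[]
    P=lambda y,t: proj(d,[651-.015*(y+19),y,202+t*(y+19)])
    for s in np.arange(lo,hi,1.):
        y=side*s-19; p0,p6=P(y,0),P(y,.06); u=int(round(p0[0])); row=edgerow(g,u,p0[1])
        if row is None: continue
        sl=P(y+5,0)-P(y-5,0); out.append([row-p0[1]-sl[1]/sl[0]*(u-p0[0]),(p6[1]-p0[1])/.06])
    return np.median(np.array(out),0)
D0=pickle.load(open("D.pkl","rb"))["scene"]; s4=pickle.load(open("s4.pkl","rb")); n=robot.get_image("scene"); print(robot.current_t())
for side,lo,hi in((-1,150,215),(-1,100,215),(1,160,215)):
    b=raw(D0,side,lo,hi)
    for d in(s4,n):
        a=raw(d,side,lo,hi); print(side,lo,"tilt",.06+(a[0]-b[0])/a[1])
cv2.imwrite("pics/s5.png",cv2.resize(n["img"][170:290,170:350],None,fx=4,fy=4,interpolation=cv2.INTER_CUBIC))
E
```

```text
33.7167
-1 150 tilt -0.01004317735507626
-1 150 tilt -0.0025127215819041038
-1 100 tilt -0.008376996745973905
-1 100 tilt -0.0009118733642563409
1 160 tilt -0.015103667486496247
1 160 tilt -0.0058272658121199805
```

View pics/s5.png

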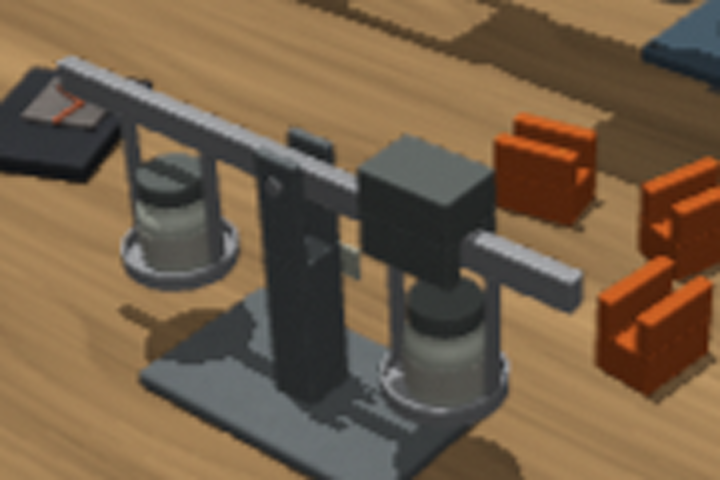

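The poise sits straight. The tilt estimates range from −0.001 to −0.006, so one more nudge of 0.8 mm inward.

```bash
python3 - <<'E'
from h import *
import pickle
r=nudge(82.1); print(r[0],r[1],r[3]); n=r[4]
D0=pickle.load(open("D.pkl","rb"))["scene"]
def raw(d,side,lo,hi):
    g=cv2.cvtColor(d["img"],cv2.COLOR_BGR2GRAY); out=[]
    P=lambda y,t: proj(d,[651-.015*(y+19),y,202+t*(y+19)])
    for s in np.arange(lo,hi,1.):
        y=side*s-19; p0,p6=P(y,0),P(y,.06); u=int(round(p0[0])); row=edgerow(g,u,p0[1])
        if row is None: continue
        sl=P(y+5,0)-P(y-5,0); out.append([row-p0[1]-sl[1]/sl[0]*(u-p0[0]),(p6[1]-p0[1])/.06])
    return np.median(np.array(out),0)
for side,lo,hi in((-1,150,215),(-1,100,215),(1,160,215)):
    b=raw(D0,side,lo,hi); a=raw(n,side,lo,hi); print(side,lo,"tilt",.06+(a[0]-b[0])/a[1])
cv2.imwrite("pics/s6.png",n["img"])
E
```

```text
0.0009281594403848363 (np.float64(-0.003471840559615164), np.float64(1.402773116615837), np.int64(78), np.float64(0.13379198388621816)) 43.1667
-1 150 tilt -0.00024345044916900677
-1 100 tilt 0.0008710243351557415
1 160 tilt -0.005701260054555554
```

View pics/s6.png

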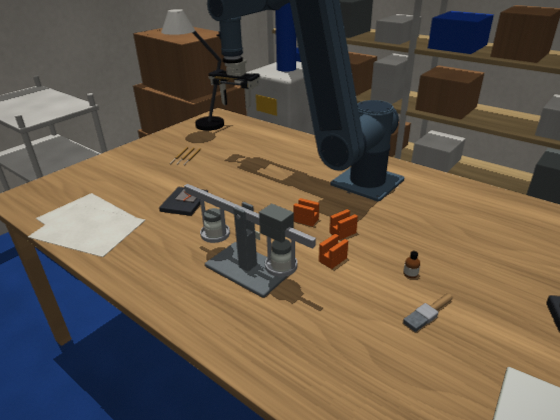

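Right-arm estimates are now within ±0.001. The left-end estimate is −0.006, from a short, poorly lit edge. Poise astride, jars in their trays, the other things untouched, and the arm is clear, so I hand in.

```bash
python3 - <<'E'
from h import *
robot.hand_in(); print(robot.current_t())
E
```

```text
the job is handed in; nothing more can be done
the job is handed in; nothing more can be done
```

The left arm was the light one: at the start it was up against its stop, at about +0.06 rad. I turned the grey poise upright in two quarter-turns and set it astride the left arm. Two small inward nudges with the open jaws then brought the beam level. I handed in at about 43 s.

- **Tilt:** three right-arm edge estimates gave −0.0002 to +0.0009 rad. The short left-end edge disagreed at −0.006 rad. I trusted the right arm because its visible edge is longer and cleaner.
- **Scene:** in the last view the poise stood by itself on the beam and the jars were in their trays. The slab, brush, vial and orange look-alikes showed no sign of having moved, and the arm was parked clear.

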